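# Return the cellar samples to their colour-marked stands

## Task

Stand each of the four wax-dipped sample bottles upright in the hole of the stand painted in the colour of its wax; one of them is standing in the wrong stand, so move that one before the bottle that belongs there. Keep the bottles upright, set them down without dropping or knocking them over, and leave the steel cup and the lamp where they are.

Things in the scene. Friction and masses are not known exactly. Their poses are not given: they have to be found in the camera images.
- bottle_red: Loose closed sample bottle with red wax on neck and shoulder: dark glass body 46 mm in diameter up to 62 mm, tapering to 78 mm; from there to the top at 127 mm the neck, a plain red cylinder 27 mm in diameter. Paper band with a red line. About 0.2 kg. Origin: centre of its underside; z up along the bottle. Starts upright on the bench or in a stand.
- bottle_yellow: Loose closed sample bottle with yellow wax on neck and shoulder: dark glass body 46 mm in diameter up to 62 mm, tapering to 78 mm; from there to the top at 127 mm the neck, a plain yellow cylinder 27 mm in diameter. Paper band with a yellow line. About 0.2 kg. Origin: centre of its underside; z up along the bottle. Starts upright on the bench or in a stand.
- bottle_white: Loose closed sample bottle with white wax on neck and shoulder: dark glass body 46 mm in diameter up to 62 mm, tapering to 78 mm; from there to the top at 127 mm the neck, a plain white cylinder 27 mm in diameter. Paper band with a white line. About 0.2 kg. Origin: centre of its underside; z up along the bottle. Starts upright on the bench or in a stand.
- bottle_blue: Loose closed sample bottle with blue wax on neck and shoulder: dark glass body 46 mm in diameter up to 62 mm, tapering to 78 mm; from there to the top at 127 mm the neck, a plain blue cylinder 27 mm in diameter. Paper band with a blue line. About 0.2 kg. Origin: centre of its underside; z up along the bottle. Starts upright on the bench or in a stand.
- stand_red: Fixed red painted square block, 96 x 96 mm and 14 mm high, with a round through-hole 64 mm in diameter in its middle, in which the red bottle belongs, standing on the bench surface itself (9 mm play all round). Origin: centre of the hole at bench height; x and y along its sides, z up. Empty at the start.
- stand_yellow: Fixed yellow painted square block, 96 x 96 mm and 14 mm high, with a round through-hole 64 mm in diameter in its middle, in which the yellow bottle belongs, standing on the bench surface itself (9 mm play all round). Origin: centre of the hole at bench height; x and y along its sides, z up. Empty at the start.
- stand_white: Fixed white painted square block, 96 x 96 mm and 14 mm high, with a round through-hole 64 mm in diameter in its middle, in which the white bottle belongs, standing on the bench surface itself (9 mm play all round). Origin: centre of the hole at bench height; x and y along its sides, z up. At the start one of the other three bottles is standing in it.
- stand_blue: Fixed blue painted square block, 96 x 96 mm and 14 mm high, with a round through-hole 64 mm in diameter in its middle, in which the blue bottle belongs, standing on the bench surface itself (9 mm play all round). Origin: centre of the hole at bench height; x and y along its sides, z up. Empty at the start.
- beaker: Bystander: loose open steel tasting cup, 68 mm across the rim, 80 mm high. Origin: centre of its underside, z up.
- lantern: Bystander: loose round black and cream battery lamp, 72 mm in diameter, 60 mm high. Origin: centre of its underside, z up.
Not all that is in view belongs to the job. Leave any green look-alike of the bottle_red alone.

How it is judged:
By the outcome, as a careful person would: the job done as asked, in the order asked, and still so for the second after the job is handed in, with the robot touching nothing.
It also fails if it takes over 112 s, if anything falls off the work surface, if the arm or the gripper's body presses on something with over 40 N, if the wrist force passes 120 N, or if a joint passes its speed limit or range.

## Robot

A 7-joint arm with a two-finger parallel gripper is mounted at the origin on the work surface. World frame = base frame: x ahead of the robot, y to its left, z up, the work surface at z = 0. Lengths are in m, angles in degrees, forces in N, time in s.
With the tool pointing down it reaches from about 0.35 to 0.775 m from the base axis. Payload 3.1 kg.
Tool frame: the origin (TCP) lies on the centre line of the jaws, within the pads' length; the fingertips stand 17 mm ahead of it and the grasp point (between the pads) lies 2 mm behind it (robot.tip_reach is the distance from the TCP to the fingertips, in m); z points along the fingers, y is the direction in which the jaws open and shut (so a half turn about z gives the same grasp; the last joint's range is limited). The gripper opens to 85 mm and grips with 20 to 120 N. Pads are 22 mm wide; open, the fingers measure 114 mm over their backs; the gripper's body (76 mm by 85 mm) begins 54 mm behind the grasp point. The pads swing forward as they close: fully open they stand 13 mm farther back than shut.
Start: joints at [-2.389, 17.813, 0.802, 86.603, -0.252, 75.585, -1.558], TCP at [0.55, 0, 0.248] pointing down, gripper open.
Joint ranges: [-154.91, 154.91], [-16.99, 109.72], [-72.82, 74.43], [7.12, 147.25], [-82.49, 262.49], [11.32, 116.49], [-174.64, 174.64]. Speed limits (degrees/s): [159.86, 159.86, 180, 180, 180, 180, 180].

## Interface

Orientations are given as [roll, pitch, yaw] about the fixed x, y, z axes, in that order (R = Rz(yaw) Ry(pitch) Rx(roll)).
In Python, from station import robot, fingers, vision, workorder, recognise gives the robot as it stands. Calls block until the motion is done:
- robot.move_to(position, orientation): joint-space move of the TCP to a pose.
- robot.line_to(position, orientation=None, velocity=0.15, f_stop=None): straight line of the TCP; orientation=None keeps the orientation; velocity is the mean speed in m/s. With f_stop (N) it stops when the force on the tool has changed by that much, and returns True; else False.
- robot.move_j(angles): joint-space move.
- fingers.gripper_to(opening, force=None): opening from 0.0 (shut) to 1.0 (fully open); force is the grip in N (None keeps the last); returns when the fingers have stopped.
- robot.pause(seconds).
- robot.inverse_kinematics(position, orientation): joint angles nearest the present ones, or None.
- vision.grab_frame(name): name is "scene" or "side" or "wrist"; returns the picture (480x640x3 uint8, red, green, blue); there is no depth.
- vision.calibration(name): a dict with "mtx" (3x3 intrinsics, pixels), "k1" (the pictures are not rectified: a ray, as slopes to the right and down, at radius r is drawn at 1 + k1 r^2 times it, then the intrinsics apply), "extrinsics" (4x4, takes a point from world to camera coordinates); the wrist camera has in their place "T_tool_cam" (4x4, takes a point from camera to tool coordinates, whose origin is the TCP and whose axes are the flange's). Camera axes: x right, y up, looking along -z (the intrinsics and any distortion apply to the point x, -y, -z); pixel columns grow to the right and rows downward; lengths in m; the calibration is good to about 2 mm. A picture is of the moment at which its call begins: read the wrist's pose just before it. calibration takes no time and is no camera call.
A pose or a line that the arm cannot do raises robot.PlanningError and nothing moves.
- workorder.close_job(): hands the job in, once; it reports no verdict.
Trained networks look in the newest picture that a camera, given by its name, has taken for a name from the list of things; names that differ only in an ending like _2 or _b are one class to them, and where a whole thing is asked for, a point or a joint stands for the part that bears it (a point fixed in the world has none). Each returns a list of dicts, best first, with "p" (0 to 1); they miss things now and then, are a little off and sometimes report something else, mostly with a low value. They report only what shows in the picture. A call takes as long as a camera call. They do not tell look-alikes from the thing itself.
- recognise(label, camera): "rect" ([centre column, centre row, width, height] in pixels, round what is visible of it).
Readings, each from a call of its own:
- robot.current_time_s(): time.
- robot.current_joint_positions(): joint angles.
- robot.current_dq(): joint speeds.
- robot.current_joint_torque(): joint torques, N m.
- robot.current_tool_pos(): TCP position.
- robot.current_eef_rot(): TCP orientation.
- robot.current_contact_force(): force on the tool from outside, world axes, zero at the start.
- robot.current_torque(): the same for the moment, N m.
- robot.current_finger_gap(): opening from 0.0 (shut) to 1.0 (fully open).
Only numpy, scipy, OpenCV 4.12 (cv2) and the standard library are available. Lean on these libraries where they do the work, as an engineer would, in place of code of your own. Each camera call takes 0.05 s, during which the arm holds its last target.

## Working session

There is one attempt and no reset: what is moved stays moved. The work goes in short steps, each a Python script; the robot and the scene stay as the last script left them, time stands still between calls to the robot, and variables do not carry over. Pictures are saved under pics/ and viewed, and the job is handed in when it is done.

```bash
mkdir -p pics; ls; python3 - <<'E'
from station import robot, fingers, vision, workorder, recognise
import cv2
for n in ["scene","side","wrist"]:
    im=vision.grab_frame(n); cv2.imwrite(f"pics/{n}0.png",im[:,:,::-1])
    c=vision.calibration(n); print(n,{k:(v.tolist() if hasattr(v,'tolist') else v) for k,v in c.items()})
print(robot.current_time_s(), robot.current_tool_pos(), robot.current_eef_rot())
E
```

```text
pics
scene {'mtx': [[598.3524747934661, 0.0, 308.89590949529816], [0.0, 598.3524747934661, 231.2363868935178], [0.0, 0.0, 1.0]], 'k1': -0.1427558814956173, 'extrinsics': [[-0.14487514166617424, 0.9893422444705211, 0.014598514761359711, 0.05656652131550605], [-0.7981336330965998, -0.1255701852776261, 0.5892493803894617, 0.43354691462771155], [0.584802442750736, 0.07371602183633028, 0.8078193183363452, -1.4530222850265242], [0.0, 0.0, 0.0, 1.0]]}
side {'mtx': [[449.60724688849075, 0.0, 316.93373102456235], [0.0, 449.60724688849075, 245.77299500166887], [0.0, 0.0, 1.0]], 'k1': -0.06009574813745231, 'extrinsics': [[-0.991908588416003, -0.12554733820124186, -0.01884723049032012, 0.5925138794387037], [0.08313464503956079, -0.7545427457392797, 0.650963805173817, -0.05667042217411795], [-0.09594781404867173, 0.6441297312830792, 0.7588747632228059, -0.7958218719532457], [0.0, 0.0, 0.0, 1.0]]}
wrist {'mtx': [[430.80154139651717, 0.0, 321.48062629843577], [0.0, 430.80154139651717, 238.54922184670266], [0.0, 0.0, 1.0]], 'k1': 0.0038976534515279943, 'T_tool_cam': [[-0.00011523789287216459, 0.9509131754917822, 0.3094577828983491, 0.07900730194805564], [0.999999980777326, 0.00015867256452709228, -0.00011518838274830112, -0.0006230009913166246], [-0.00015863661084420996, 0.3094577636756767, -0.9509131754977806, -0.12578279572110054], [0.0, 0.0, 0.0, 1.0]]}
0.15 [ 5.49479379e-01 -1.34183953e-05  2.47473632e-01] [-1.79897817e+02  4.56024206e-03  9.00008812e+01]
```

View pics/scene0.png

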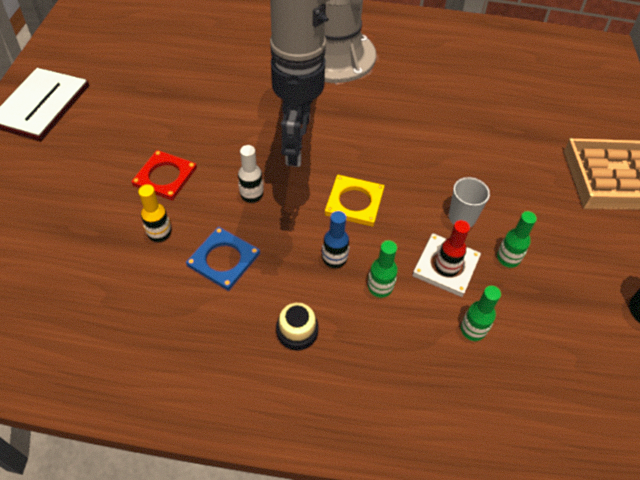

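View pics/side0.png

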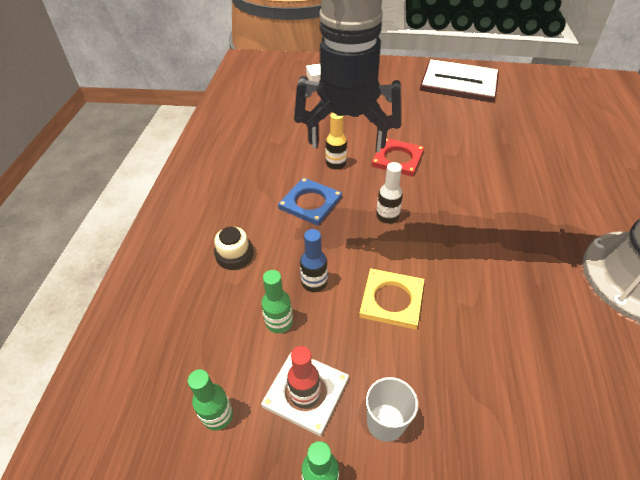

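View pics/wrist0.png

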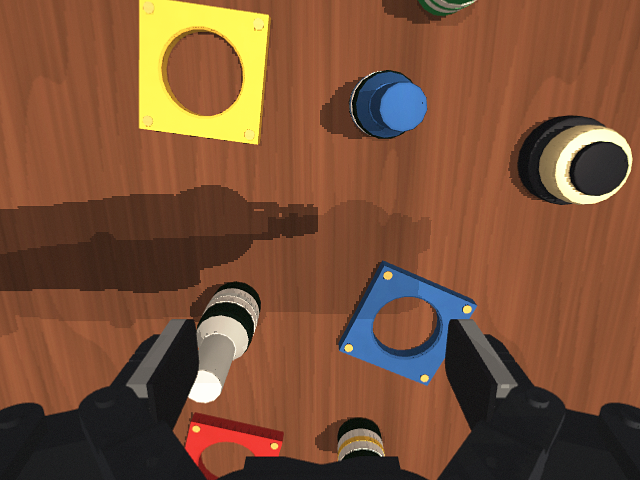

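The scene picture shows:
- **Bottles:** yellow (153,215), white (250,175), blue (335,240), and red (453,250), which is standing in the white stand.
- **Stands:** red (165,174), yellow (355,199), blue (223,257), white (447,263).
- **Leave alone:** three green look-alikes (382,270), (515,240) and (479,315), the cup (468,203) and the lamp (297,325).

The red bottle at (453,250) has true red wax and a red line, so it is the one meant. I'll confirm that in a crop and take measurements.

```bash
cat > h.py <<'E'
from station import robot, fingers, vision, workorder, recognise
import numpy as np, cv2
from scipy.optimize import least_squares
def proj(cam,P):
    c=vision.calibration(cam); E=np.array(c["extrinsics"]); K=np.array(c["mtx"])
    p=np.atleast_2d(P)@E[:3,:3].T+E[:3,3]
    s=np.c_[p[:,0],-p[:,1]]/(-p[:,2:3]); s=s*(1+c["k1"]*(s**2).sum(1,keepdims=True))
    return s*[K[0,0],K[1,1]]+K[:2,2]
def unproj(cam,uv,z):
    c=vision.calibration(cam)
    f=lambda q: proj(cam,[[q[0],q[1],z]])[0]-uv
    return least_squares(f,[.55,0]).x
a=np.linspace(0,2*np.pi,40,endpoint=False)
def ring(r,z): return np.c_[r*np.cos(a),r*np.sin(a),0*a+z]
BOT=np.vstack([ring(.0135,.127),ring(.0135,.078),ring(.023,.062)])
CUP=np.vstack([ring(.034,.08),ring(.025,0)]); LAMP=np.vstack([ring(.036,.0),ring(.03,.06)])
def cen(pts):
    h=cv2.convexHull(np.float32(pts)); m=cv2.moments(h); return np.array([m['m10'],m['m01']])/m['m00'], m['m00']
def box(yaw):
    c,s=np.cos(yaw),np.sin(yaw)
    return np.array([[.048*(i*c-j*s),.048*(i*s+j*c),z] for i in(-1,1) for j in(-1,1) for z in(0,.014)])
def mask(im,col):
    h,s,v=[x.astype(int) for x in cv2.split(cv2.cvtColor(im,cv2.COLOR_RGB2HSV))]
    if col=='red': return (((h<4)|(h>174))&(s>210)&(v>90))
    if col=='yellow': return ((h>18)&(h<32)&(s>180)&(v>120))
    if col=='blue': return ((h>100)&(h<125)&(s>120)&(v>50))
    if col=='white': return ((s<45)&(v>120))
def loc(cam,im,col,rect,model,use2=False):
    u,v,w,h=rect; g=6
    m=np.zeros(im.shape[:2],np.uint8)
    sl=(slice(max(0,int(v-h/2-g)),int(v+h/2+g)),slice(max(0,int(u-w/2-g)),int(u+w/2+g)))
    m[sl]=mask(im,col)[sl]
    n,lab,st,_=cv2.connectedComponentsWithStats(m)
    k=1+np.argmax(st[1:,4]); ys,xs=np.where(lab==k)
    c,A=cen(np.c_[xs,ys]); 
    q=least_squares(lambda q: cen(proj(cam,model+[q[0],q[1],0]))[0]-c,unproj(cam,c,model[:,2].mean())).x
    A2=cen(proj(cam,model+[q[0],q[1],0]))[1]
    return q,A/A2
E
cat > m1.py <<'E'
from h import *
im={}
for cam in["scene","side"]:
    im[cam]=vision.grab_frame(cam)
    for n in["stand_","bottle_"]:
        for col in["red","yellow","white","blue"]:
            r=recognise(n+col,cam)
            for d in r[:2]:
                if d["p"]<.3: continue
                try: q,k=loc(cam,im[cam],col,d["rect"],BOT if n[0]=='b' else box(.3)); print(cam,n+col,round(d["p"],2),np.round(d["rect"]),np.round(q,4),round(k,2))
                except Exception as e: print(cam,n+col,d,e)
    for n in["beaker","lantern"]:
        r=recognise(n,cam)
        if r: d=r[0]; print(cam,n,round(d["p"],2),np.round(d["rect"]),np.round(unproj(cam,d["rect"][:2],.04),4))
for g in [(382,270),(515,240),(479,315)]: print("green",unproj("scene",g,.06))
c=im["scene"][200:360,360:560]; cv2.imwrite("pics/crop.png",cv2.resize(c,None,fx=3.5,fy=3.5)[:,:,::-1])
E
python3 m1.py
```

```text
scene stand_red 0.82 [164. 176.  62.  49.] [ 0.4482 -0.2897] 0.96
scene stand_red {'rect': [251.4, 171.1, 22.7, 59.1], 'p': 0.57} attempt to get argmax of an empty sequence
scene stand_yellow 0.87 [352. 202.  62.  51.] [0.4537 0.0992] 1.03
scene stand_white 0.92 [446. 264.  63.  57.] [0.5797 0.2829] 0.91
scene stand_blue 0.65 [222. 257.  76.  62.] [ 0.6276 -0.1238] 0.96
scene bottle_red {'rect': [517.0, 239.1, 43.2, 58.0], 'p': 0.93} attempt to get argmax of an empty sequence
scene bottle_red {'rect': [481.6, 313.5, 40.5, 54.7], 'p': 0.83} attempt to get argmax of an empty sequence
scene bottle_yellow 0.62 [155. 213.  31.  58.] [ 0.5863 -0.2602] 0.9
scene bottle_yellow 0.61 [448. 264.  61.  62.] [0.6752 0.2919] 0.0
scene bottle_white 0.71 [251. 171.  20.  57.] [ 0.4314 -0.115 ] 0.13
scene bottle_blue 0.61 [336. 239.  27.  54.] [0.5938 0.077 ] 0.8
scene beaker 0.89 [470. 203.  42.  45.] [0.4554 0.3208]
scene lantern 0.96 [298. 324.  42.  46.] [0.757  0.0359]
side stand_red {'rect': [398.4, 156.9, 51.1, 40.4], 'p': 0.95} attempt to get argmax of an empty sequence
side stand_red {'rect'
[... 560 characters left out ...]
empt to get argmax of an empty sequence
side bottle_red {'rect': [303.4, 376.2, 30.8, 61.7], 'p': 0.85} attempt to get argmax of an empty sequence
side bottle_yellow {'rect': [336.2, 141.3, 22.5, 51.6], 'p': 0.84} attempt to get argmax of an empty sequence
side bottle_yellow {'rect': [304.0, 398.0, 90.4, 77.6], 'p': 0.75} attempt to get argmax of an empty sequence
side bottle_white 0.55 [390. 193.  26.  66.] [ 0.4672 -0.1088] 0.82
side bottle_blue 0.83 [313. 262.  25.  63.] [0.599  0.0419] 0.15
side beaker 0.97 [390. 412.  50.  63.] [0.457  0.3106]
side lantern 0.67 [234. 247.  44.  42.] [0.7419 0.0438]
green [0.64465711 0.16210393]
green [0.5448994  0.39621505]
green [0.70801625 0.3274647 ]
```

View pics/crop.png

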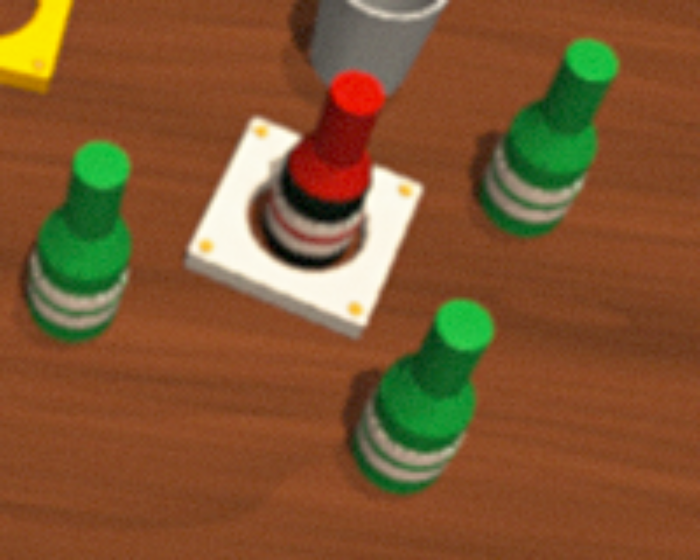

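The crop confirms that the red bottle stands in the white stand's hole, with the green look-alikes around it. I'll loosen the masks, because the side camera's colours are duller.

```bash
python3 - <<'E'
import cv2
for cam,pts in {"side":dict(redst=(420,160),redb=(301,357),redsh=(303,380),yst=(370,310),yb=(337,126),wb=(394,175),bb=(313,243),bsh=(313,265),bst=(311,185),wood=(500,330),wood2=(360,220)),"scene":dict(redb=(458,235),rsh=(452,252),wb=(249,160),wsh=(250,180),wood=(400,330),yb=(149,200),bb=(337,228),bsh=(335,245))}.items():
    im=cv2.cvtColor(cv2.imread(f"pics/{cam}0.png"),cv2.COLOR_BGR2HSV)
    print(cam,{k:im[v[1],v[0]].tolist() for k,v in pts.items()})
E
cat > m2.py <<'E'
from h import *
import h
def mask(im,col):
    hh,s,v=[x.astype(int) for x in cv2.split(cv2.cvtColor(im,cv2.COLOR_RGB2HSV))]
    if col=='red': return (((hh<5)|(hh>172))&(s>150)&(v>60))
    if col=='yellow': return ((hh>18)&(hh<34)&(s>130)&(v>90))
    if col=='blue': return ((hh>98)&(hh<130)&(s>90)&(v>40))
    return ((s<70)&(v>80))
h.mask=mask
R={"scene":dict(stand_red=(165,174,62,49),stand_yellow=(355,200,62,51),stand_white=(447,264,63,57),stand_blue=(223,257,76,62),bottle_red=(453,250,34,58),bottle_yellow=(153,212,31,58),bottle_white=(250,172,28,57),bottle_blue=(336,239,27,54)),
"side":dict(stand_red=(398,157,51,40),stand_yellow=(393,298,66,64),stand_white=(306,395,86,77),stand_blue=(311,201,64,46),bottle_red=(303,376,31,62),bottle_yellow=(336,141,22,52),bottle_white=(390,193,26,66),bottle_blue=(313,262,26,63))}
im={c:cv2.imread(f"pics/{c}0.png")[:,:,::-1].copy() for c in R}
for n in R["scene"]:
    for cam in R:
        col=n.split('_')[1]
        try: print(cam,n,*[np.round(x,4) for x in loc(cam,im[cam],col,R[cam][n],BOT if n[0]=='b' else box(.3))])
        except Exception as e: print(cam,n,e)
for cam in R:
    v=np.hstack([mask(im[cam],c).astype(np.uint8)*255 for c in('red','yellow')]);w=np.hstack([mask(im[cam],c).astype(np.uint8)*255 for c in('white','blue')])
    cv2.imwrite(f"pics/mask_{cam}.png",cv2.resize(np.vstack([v,w]),(800,600),interpolation=cv2.INTER_AREA))
E
python3 m2.py
```

```text
side {'redst': [10, 134, 110], 'redb': [2, 162, 253], 'redsh': [2, 162, 226], 'yst': [30, 107, 255], 'yb': [18, 166, 212], 'wb': [17, 46, 192], 'bb': [110, 103, 102], 'bsh': [108, 122, 153], 'bst': [108, 133, 203], 'wood': [10, 145, 181], 'wood2': [10, 141, 145]}
scene {'redb': [1, 255, 119], 'rsh': [1, 236, 187], 'wb': [14, 49, 165], 'wsh': [16, 54, 204], 'wood': [10, 188, 136], 'yb': [20, 255, 183], 'bb': [105, 198, 85], 'bsh': [107, 174, 136]}
scene stand_red [ 0.4479 -0.2899] 0.9857
side stand_red [ 0.4482 -0.29  ] 0.918
scene stand_yellow [0.4536 0.0992] 1.0319
side stand_yellow [0.4535 0.0811] 0.1743
scene stand_white [0.5789 0.2821] 0.9738
side stand_white [0.5792 0.2811] 1.0007
scene stand_blue [ 0.6282 -0.1243] 0.979
side stand_blue [ 0.629  -0.1258] 0.9408
scene bottle_red [0.5794 0.2845] 0.853
side bottle_red [0.5819 0.2812] 0.777
scene bottle_yellow [ 0.5867 -0.2599] 0.9109
side bottle_yellow [ 0.5864 -0.2329] 0.3612
scene bottle_white [ 0.4664 -0.1047] 0.8866
side bottle_white [ 0.4674 -0.1075] 0.8644
scene bottle_blue [0.5939 0.0769] 0.8111
side bottle_blue [0.5937 0.074 ] 0.7927
```

```bash
cat >> m2.py <<'E'
print()
def m3(im,col):
    hh,s,v=[x.astype(int) for x in cv2.split(cv2.cvtColor(im,cv2.COLOR_RGB2HSV))]
    return (hh>14)&(hh<34)&(s>80)&(v>90) if col=='yellow' else mask(im,col)
h.mask=m3
print(loc("side",im["side"],"yellow",R["side"]["stand_yellow"],box(.1)))
for z,r in((.062,.023),(.066,.0206),(.070,.0183)):
    B=np.vstack([ring(.0135,.127),ring(.0135,.078),ring(r,z)])
    for n in ("red","yellow","white","blue"):
        print(z,n,*[np.round(x,4) for cam in R for x in loc(cam,im[cam],n,R[cam]["bottle_"+n],B)])
E
python3 m2.py | sed '1,/^$/d'
```

```text
(array([0.45445765, 0.10042701]), 1.0111087622636574)
0.062 red [0.5794 0.2845] 0.853 [0.5819 0.2812] 0.777
0.062 yellow [ 0.586 -0.26 ] 0.946 [ 0.5877 -0.2609] 0.8844
0.062 white [ 0.4664 -0.1047] 0.8866 [ 0.4674 -0.1075] 0.8644
0.062 blue [0.5939 0.0769] 0.8111 [0.5937 0.074 ] 0.7927
0.066 red [0.5827 0.2836] 0.9785 [0.5813 0.2837] 0.8934Traceback (most recent call last):
  File "m2.py", line 30, in <module>
    print(z,n,*[np.round(x,4) for cam in R for x in loc(cam,im[cam],n,R[cam]["bottle_"+n],B)])
                                                    ~~~^^^^^^^^^^^^^^^^^^^^^^^^^^^^^^^^^^^^^
  File "h.py", line 36, in loc
    q=least_squares(lambda q: cen(proj(cam,model+[q[0],q[1],0]))[0]-c,unproj(cam,c,model[:,2].mean())).x
      ~~~~~~~~~~~~~^^^^^^^^^^^^^^^^^^^^^^^^^^^^^^^^^^^^^^^^^^^^^^^^^^^^^^^^^^^^^^^^^^^^^^^^^^^^^^^^^^^
    return func(*args, **kwargs)
    result = trf(vector_fun.fun, vector_fun.jac, x0, f0, J0, lb, ub, ftol, xtol,
                 gtol, max_nfev, x_scale, loss_function, tr_solver,
                 tr_options.copy(), verbose, callback=callback_wrapped)
    r
[... 167 characters left out ...]
_new = fun(x_new)
    self._update_fun()
    ~~~~~~~~~~~~~~~~^^
    self.f = self.fun_wrapped(xp_copy(self.x))
             ~~~~~~~~~~~~~~~~^^^^^^^^^^^^^^^^^
    return np.atleast_1d(self.fun(x))
                         ~~~~~~~~^^^
    return self.f(x, *self.args, **self.kwargs)
           ~~~~~~^^^^^^^^^^^^^^^^^^^^^^^^^^^^^^
  File "h.py", line 36, in <lambda>
    q=least_squares(lambda q: cen(proj(cam,model+[q[0],q[1],0]))[0]-c,unproj(cam,c,model[:,2].mean())).x
                                  ~~~~^^^^^^^^^^^^^^^^^^^^^^^^^
  File "h.py", line 5, in proj
    c=vision.calibration(cam); E=np.array(c["extrinsics"]); K=np.array(c["mtx"])
ValueError: time passes only in moves, steps and waits
```

View pics/mask_scene.png

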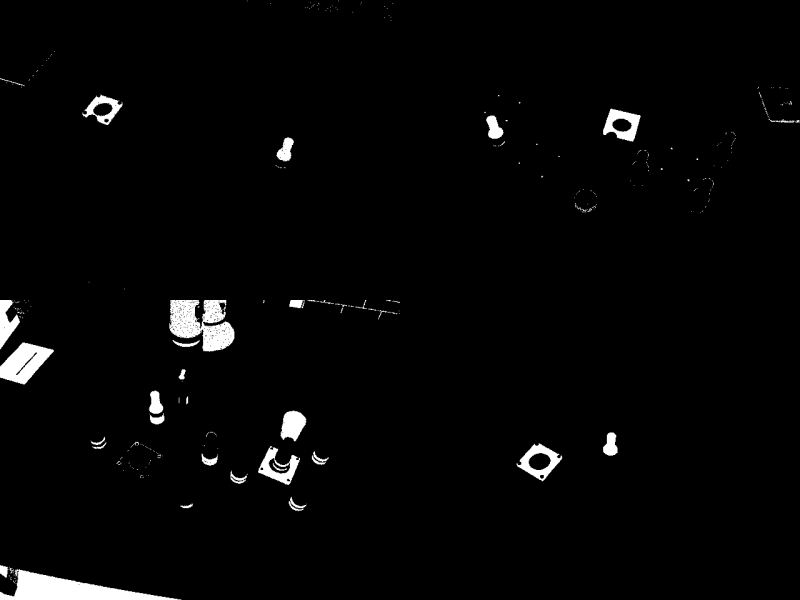

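The calibration interface objects to being called repeatedly, so I'll cache it.

```bash
sed -i 's/^def proj/_C={}\ndef cal(n):\n    if n not in _C: _C[n]=vision.calibration(n)\n    return _C[n]\ndef proj/; s/c=vision.calibration(cam)/c=cal(cam)/' h.py
python3 m2.py | sed '1,/^$/d'; python3 -c "
from h import *
print(robot.current_time_s())"
```

```text
(array([0.45445765, 0.10042701]), 1.0111087622636574)
0.062 red [0.5794 0.2845] 0.853 [0.5819 0.2812] 0.777
0.062 yellow [ 0.586 -0.26 ] 0.946 [ 0.5877 -0.2609] 0.8844
0.062 white [ 0.4664 -0.1047] 0.8866 [ 0.4674 -0.1075] 0.8644
0.062 blue [0.5939 0.0769] 0.8111 [0.5937 0.074 ] 0.7927
0.066 red [0.5827 0.2836] 0.9785 [0.5813 0.2837] 0.8934
0.066 yellow [ 0.5891 -0.2582] 1.0827 [ 0.5872 -0.2557] 1.0057
0.066 white [ 0.4701 -0.1037] 1.0153 [ 0.4677 -0.103 ] 0.9841
0.066 blue [0.5973 0.0771] 0.931 [0.5931 0.0775] 0.9056
0.07 red [0.586  0.2827] 1.1257 [0.5806 0.2861] 1.0279
0.07 yellow [ 0.5923 -0.2563] 1.2445 [ 0.5867 -0.2506] 1.1491
0.07 white [ 0.4738 -0.1026] 1.1665 [ 0.468  -0.0986] 1.1254
0.07 blue [0.6006 0.0773] 1.0712 [0.5929 0.0785] 1.0411
1.25
```

Scene and side agree within about 2 mm, apart from the bottles' y. The wax lower edge is about 65 mm. Next I'll hover over the red bottle and cross-check with the wrist camera.

```bash
cat >> h.py <<'E'
from scipy.spatial.transform import Rotation as Rot
B=dict(red=(.5815,.2837),yellow=(.5875,-.2590),white=(.4682,-.1038),blue=(.5945,.077))
S=dict(red=(.448,-.290),yellow=(.454,.0998),white=(.579,.2816),blue=(.6286,-.125))
O=[180,0,90]; ZG=.108; ZH=.275
def wproj(P,pos,rpy):
    c=cal("wrist"); K=np.array(c["mtx"]); T=np.eye(4); T[:3,:3]=Rot.from_euler('xyz',rpy,degrees=True).as_matrix(); T[:3,3]=pos
    W=T@np.array(c["T_tool_cam"]); p=(np.atleast_2d(P)-W[:3,3])@W[:3,:3]
    s=np.c_[p[:,0],-p[:,1]]/(-p[:,2:3]); s=s*(1+c["k1"]*(s**2).sum(1,keepdims=True))
    return s*[K[0,0],K[1,1]]+K[:2,2]
def snap(cam,name,marks=(),ring_=None):
    pos=robot.current_tool_pos(); rpy=robot.current_eef_rot()
    im=vision.grab_frame(cam)[:,:,::-1].copy()
    for m in marks:
        for c in (ring(.0135,.127)+[*m,0],):
            q=wproj(c,pos,rpy) if cam=="wrist" else proj(cam,c)
            cv2.polylines(im,[np.int32(np.round(q))],True,(255,0,255),1)
    cv2.imwrite(f"pics/{name}.png",im)
def go(xy,z,v): return robot.line_to([xy[0],xy[1],z],O,velocity=v)
E
python3 - <<'E'
from h import *
print(robot.tip_reach)
b=B["red"]
robot.line_to([.55,0,ZH],O,velocity=.2)
go((b[0],b[1]-.09),ZH,.3)
snap("wrist","w_red",[b])
go(b,ZH,.2)
snap("scene","s_red",[B[k] for k in B])
print(robot.current_time_s(),robot.current_tool_pos(),robot.current_eef_rot(),robot.current_joint_positions(),robot.current_finger_gap())
E
```

```text
0.017
3.0333 [0.58255801 0.28032987 0.27517234] [1.79946821e+02 1.60159073e-01 8.97699768e+01] [-24.71219089  29.24759692  -4.37502352  66.23916217   2.31216918
  84.61928962 -28.97930623] 0.9985092117127994
```

View pics/w_red.png

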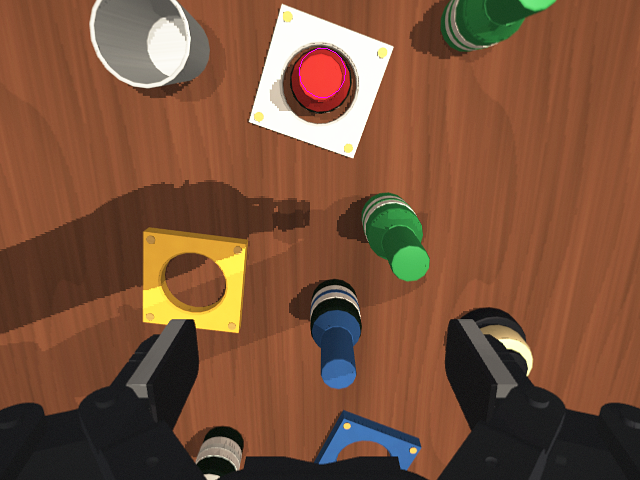

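View pics/s_red.png

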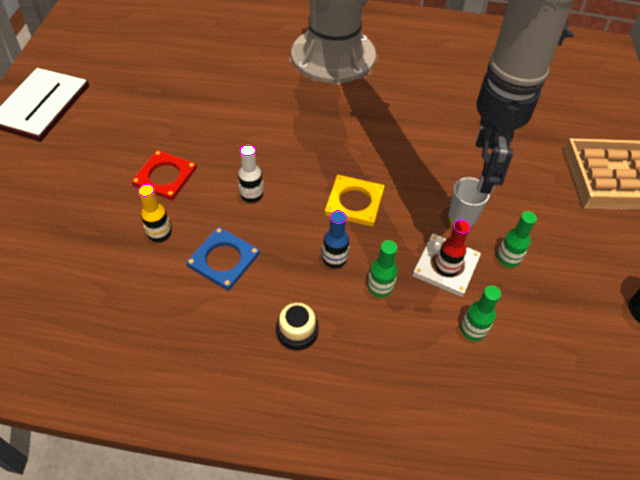

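The predicted rings land on the bottle tops: the wrist's at (321,74) and all four in the scene picture. Next I'll descend and grip.

```bash
cat >> h.py <<'E'
def pick(col):
    b=B[col]; go(b,ZH,.3); robot.pause(.15)
    print("hover",np.round(robot.current_tool_pos(),4))
    print("stop",robot.line_to([*b,.15],O,velocity=.2), robot.line_to([*b,ZG],O,velocity=.08,f_stop=6))
    robot.pause(.1); print("at",np.round(robot.current_tool_pos(),4))
    fingers.gripper_to(0.0,force=40); robot.pause(.2)
    print("gap",robot.current_finger_gap(),"t",robot.current_time_s())
def lift(col):
    p=robot.current_tool_pos(); go(B[col],ZG+.02,.06); go(B[col],ZH,.2); robot.pause(.2)
    print("gap",robot.current_finger_gap(),np.round(robot.current_contact_force(),1))
def place(col):
    s=S[col]; go(s,ZH,.25); robot.pause(.3)
    print("over",np.round(robot.current_tool_pos(),4))
    go(s,ZG+.02,.15); robot.pause(.1)
    st=robot.line_to([*s,ZG-.003],O,velocity=.03,f_stop=4)
    robot.pause(.2); print("contact",st,np.round(robot.current_tool_pos(),4),np.round(robot.current_contact_force(),1),robot.current_time_s())
def release(col):
    p=robot.current_tool_pos()
    fingers.gripper_to(1.0); robot.pause(.2)
    go(p[:2],.17,.1); go(p[:2],ZH,.25); print("t",robot.current_time_s())
E
python3 - <<'E'
from h import *
pick("red"); snap("scene","g1"); lift("red"); snap("side","g2")
E
```

```text
hover [0.5816 0.2832 0.2751]
stop False False
at [0.582  0.284  0.1087]
gap 0.30824517090819187 t 5.7583
gap 0.3076590186917906 [ 1.  -0.7 -1.7]
```

View pics/g2.png

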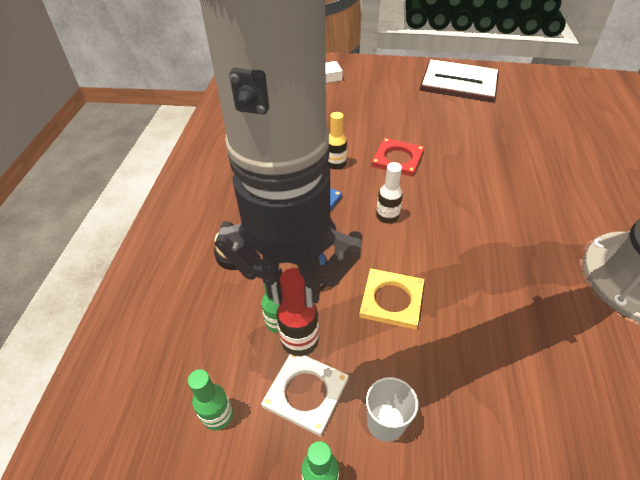

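The red bottle is held upright at (298,320) above the empty white stand (306,391). The gap of 0.308 is about 26 mm, which matches the neck. Next I'll place it.

```bash
python3 - <<'E'
from h import *
place("red"); snap("scene","g3"); snap("side","g4")
a=cv2.imread("pics/g3.png")[120:280,80:280]; b=cv2.imread("pics/g4.png")[80:240,300:500]
cv2.imwrite("pics/g34.png",cv2.resize(np.hstack([a,b]),(800,320)))
E
```

```text
over [ 0.4482 -0.2897  0.275 ]
contact True [ 0.4476 -0.2898  0.1081] [0.2 0.2 5.1] 12.3
```

View pics/g34.png

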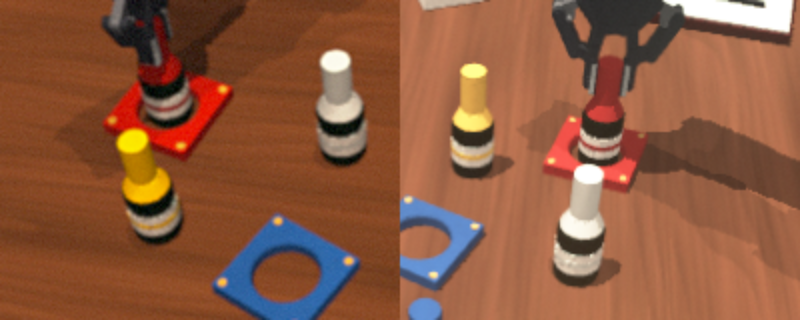

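The bottle is centred in the red hole and touched down at z=.108, the same height as the grasp, so it is on the bench. I'll release it and continue with white.

```bash
python3 - <<'E'
from h import *
release("red"); pick("white"); lift("white"); snap("side","w1"); place("white"); snap("scene","w2"); snap("side","w3")
a=cv2.imread("pics/w2.png")[120:360,80:560]; b=cv2.imread("pics/w3.png")[130:450,150:550]
cv2.imwrite("pics/w23.png",np.vstack([cv2.resize(a,(600,300)),cv2.resize(b,(600,480))])[:600] if 0 else np.hstack([cv2.resize(a,(400,200)),cv2.resize(b,(400,320))[:200]*0]) if 0 else cv2.resize(b,(750,600)))
E
```

```text
t 14.55
hover [ 0.4676 -0.1066  0.2746]
stop False False
at [ 0.4689 -0.1039  0.1087]
gap 0.3055144329051037 t 17.8
gap 0.3093392271329956 [ 1.   0.7 -1. ]
over [0.5791 0.281  0.2752]
contact True [0.5786 0.2814 0.1083] [-0.3 -0.3  4.6] 23.525
```

View pics/w23.png

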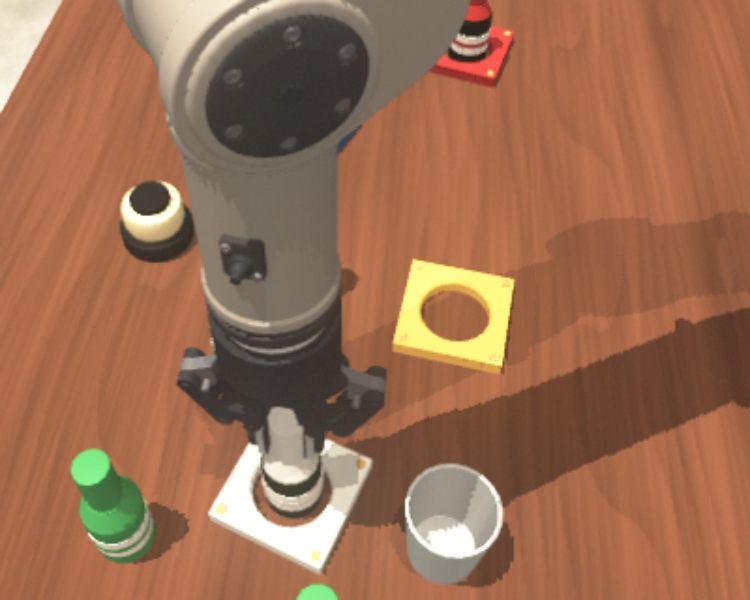

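View pics/w2.png

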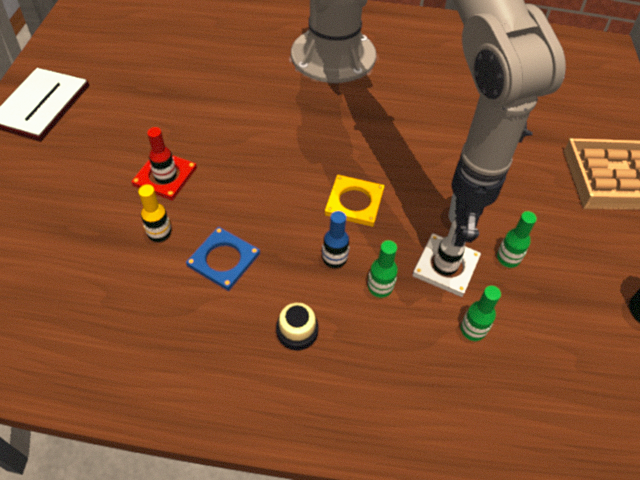

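The red bottle stands at (162,160) in the red stand. The white bottle is in the white hole at (449,262), upright and clear of the rim. Blue is next. Its neighbour is the green look-alike at (382,270), which the jaws clear because they lie along x.

```bash
python3 - <<'E'
from h import *
release("white"); pick("blue"); lift("blue"); place("blue"); snap("scene","b2"); snap("side","b3")
E
```

```text
t 25.7833
hover [0.594  0.0806 0.2746]
stop False False
at [0.5952 0.0771 0.1087]
gap 0.30736133212826033 t 29.0917
gap 0.3055566222720565 [ 1.2  0.2 -2.3]
over [ 0.6287 -0.1235  0.2752]
contact True [ 0.6282 -0.1249  0.1082] [-0.5 -0.2  5.7] 33.9917
```

View pics/b2.png

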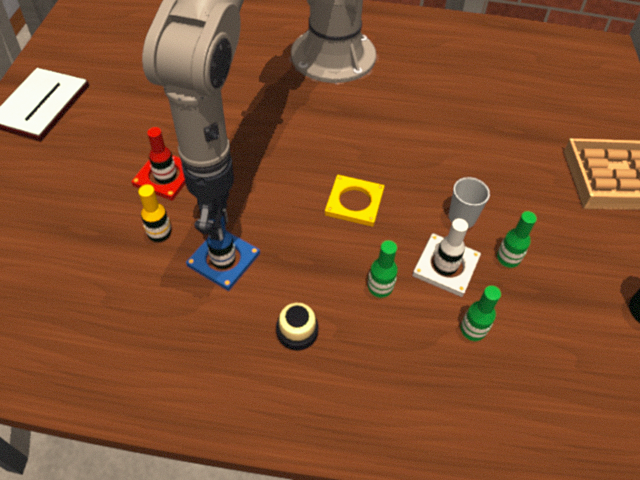

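View pics/b3.png

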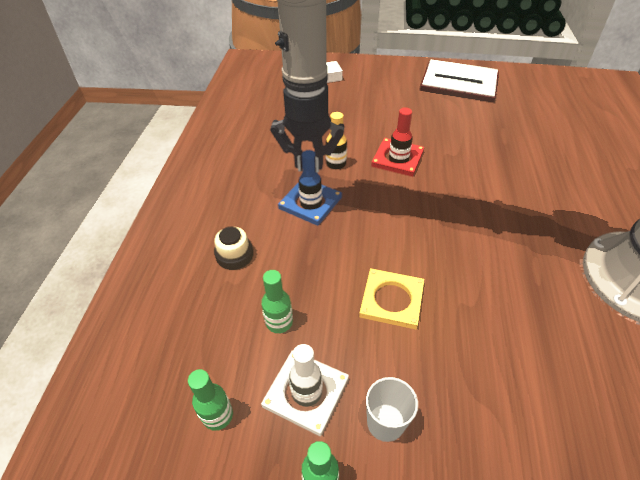

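The blue bottle is in the blue hole at (222,247), and the white bottle stands free in its stand at (448,255). Yellow is next.

```bash
python3 - <<'E'
from h import *
release("blue"); pick("yellow"); lift("yellow"); place("yellow"); snap("side","y1")
E
```

```text
t 36.25
hover [ 0.588  -0.2567  0.274 ]
stop False False
at [ 0.5881 -0.2593  0.1087]
gap 0.3062430922691129 t 39.3417
gap 0.3071481098777811 [-0.1  0.  -2.4]
over [0.4542 0.0993 0.2749]
contact True [0.4537 0.0996 0.1081] [ 0.3 -0.3  5.3] 44.9583
```

View pics/y1.png

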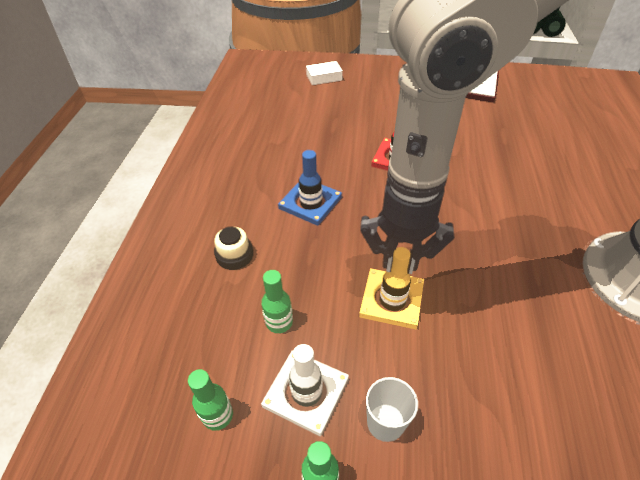

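The yellow bottle is in its hole at (396,290), upright. I'll release it, retreat and check everything.

```bash
python3 - <<'E'
from h import *
release("yellow"); go((.55,0),.30,.2); robot.pause(.5)
snap("scene","f1",[S[k] for k in S]); snap("side","f2")
a=cv2.imread("pics/scene0.png").astype(int)
b=vision.grab_frame("scene")[:,:,::-1].astype(int)
d=np.abs(a-b).max(2)
for n,(u,v,w,h) in dict(beaker=(470,190,40,24),lantern=(298,324,46,50),g1=(382,270,36,58),g2=(515,240,40,58),g3=(480,314,40,56)).items():
    print(n,(d[v-h//2:v+h//2,u-w//2:u+w//2]>40).mean())
E
```

```text
t 47.1583
beaker 0.0
lantern 0.0
g1 0.0
g2 0.0
g3 0.0
```

View pics/f1.png

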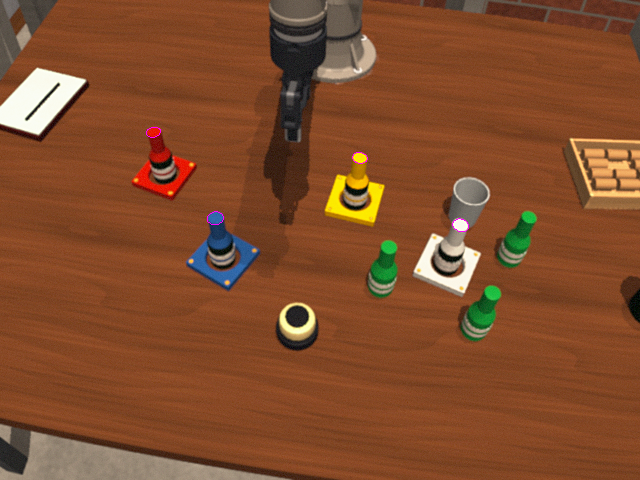

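View pics/f2.png

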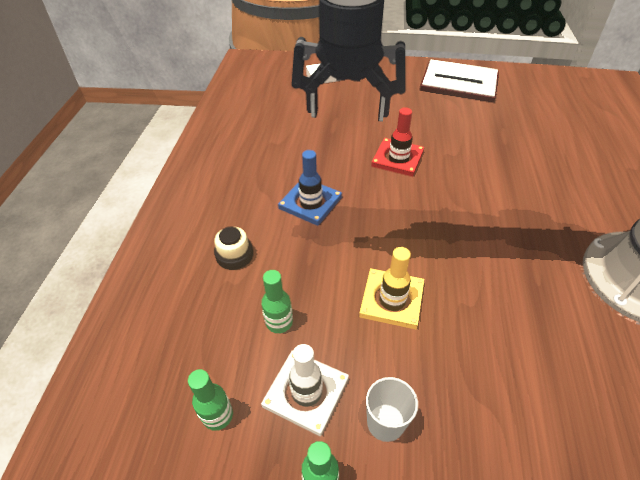

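All four bottles are upright in their own stands, with tops at red (154,132), yellow (360,158), blue (215,218) and white (459,225). These match the predicted rings. The cup, lamp and greens have not moved, so I'll hand in the job.

```bash
python3 -c "
from station import robot,workorder
workorder.close_job(); print(robot.current_time_s())"
```

```text
the job is handed in; nothing more can be done
the job is handed in; nothing more can be done
```

All four bottles now stand upright in the stand of their own wax colour, and the job is handed in at about 50 s of the 112 s allowed. I moved the red bottle out of the white stand first, then placed white, blue and yellow. Each was gripped by the neck and lowered until it touched the bench.

- **Last pictures:** the scene view shows all four bottle tops on their predicted spots, and the side view also shows them upright in their holes. The cup, the lamp and the three green look-alikes show no change in the scene picture, and the gripper was clear of everything.
- **Readings:** each bottle touched down at the height it was gripped, with about 5 N of contact.
- **What disagreed:** the networks sometimes reported the green bottles as the red one and gave some false stand hits. I used colour masks with positions read from the pictures instead. The first fit put the wax edge too low, which left the two cameras about 3 mm apart until I corrected it.

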